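Seat the toppled extract flask in the sprung reader ring and hold it down

TASK

The round amber flask of leaf extract has been knocked over on the bench: stand it upright and set its bulb in the sprung ring on top of the bench reader, stopper up. Then push the flask down until the ring is fully at the bottom of its travel, and finish while still holding the flask there, upright and still, touching only the flask and not the reader or its ring. Leave the grass pot, the handheld meter and the small jar where they stand.

Things in the scene. Friction and masses are not known exactly. Their poses are not given: they have to be found in the camera images.
- flask: Round amber glass flask, 125 mm tall, about 160 g. Origin: centre of its flat foot (40 mm diameter); z runs up the neck. Bulb: 64 mm sphere. Neck: 26 mm diameter from 54 to 103 mm above the foot, then a 31 mm lip and a fixed 32 mm rubber stopper from 109 to 125 mm. Starts toppled on bulb and stopper, neck dipping 9 degrees, stopper pointing to the robot's left (+y) within 50 degrees.
- flask_bulb (a point): Centre of the flask's bulb, on its axis 25 mm above the foot.
- flask_neck (a point): Point on the flask's axis in the straight neck, 85 mm above the foot: a good place to grip it. The flask's centre of mass is about 36 mm above the foot, so that if set down on its foot leaning under about 20 degrees it rocks upright by itself.
- reader: White bench reader, fixed: housing 190 mm (its x) by 120 mm (its y), 42 mm high, a small display and two buttons on the end nearer the robot, the sprung ring over its farther part. Origin: on the bench, 10 mm beyond the housing's middle along its x; z up. The ring's axis is at x = +30 mm, y = 0 in its frame.
- ring_seat (a point): Centre of the upper rim of the level, sprung aluminium ring (76 mm outside, 56 mm inside diameter, 12 mm thick, open through), 72 mm above the bench when up; moves down with the ring. The bulb rests in the ring like a ball in a socket, its centre then about 15.5 mm above this point (foot 9.5 mm below it); nothing else steadies it.
- ring (a joint): Travel of the sprung ring, in m: 0 = up, grows as it is pressed straight down, 0.016 = at the bottom stop. The spring needs 4 N to begin moving and 12 N at the bottom, and pushes it back up when let go; the flask's weight alone does not move it.
- pot: Bystander: black plant pot, 68 mm across, 55 mm high, with grass up to about 130 mm high (the blades cannot be felt). Origin at the centre of its underside.
- meter: Bystander: white handheld leaf meter lying on the bench, 160 by 66 mm, up to 38 mm high. Origin at the centre of its underside.
- vial: Bystander: small jar, 42 mm across, 75 mm high. Origin at the centre of its underside.
Not all that is in view belongs to the job. What is shaped like the reader but yellow is not meant.

How it is judged:
By the outcome, as a careful person would: the job done as asked, in the order asked, and still so for the second after the job is handed in, while the arm keeps its last pose, push and grip.
It also fails if it takes over 48 s, if anything falls off the work surface, if the arm or the gripper's body presses on something with over 40 N, if the wrist force passes 120 N, or if a joint passes its speed limit or range.

ROBOT

A 6-joint arm with a two-finger parallel gripper is mounted at the origin on the work surface. World frame = base frame: x ahead of the robot, y to its left, z up, the work surface at z = 0. Lengths are in mm, angles in degrees, forces in N, time in s.
With the tool pointing down it reaches from about 325 to 925 mm from the base axis. Payload 3.1 kg.
Tool frame: the origin (TCP) lies at the very end of the fingers, on their centre line; the grasp point (between the pads) lies grasp_offset behind it (grasp_offset is the distance from the TCP to the grasp point, in mm); z points along the fingers, y is the line along which they close (so a half turn about z gives the same grasp; the last joint's range is limited). The gripper opens to 85 mm and grips with 20 to 120 N. Pads are 22 mm wide; open, the fingers measure 114 mm over their backs; the gripper's body (76 mm by 85 mm) begins 54 mm behind the grasp point. The pads swing forward as they close: fully open they stand 13 mm farther back than shut.
Start: joints at [-73.694, 12.427, 92.441, -0, 75.132, -6.429], TCP at [241.565, -576.442, 231.3] pointing down, gripper open.
Joint ranges: [-157.48, 157.48], [-44.54, 120.13], [17.64, 146.25], [-64.5, 244.5], [7.68, 150.69], [-147.95, 147.95]. Speed limits (degrees/s): [159.86, 159.86, 180, 180, 180, 180].

INTERFACE

Orientations are given as [roll, pitch, yaw] about the fixed x, y, z axes, in that order (R = Rz(yaw) Ry(pitch) Rx(roll)).
In Python, from station import * gives the robot as it stands. Calls block until the motion is done:
- goto(position, orientation): joint-space move of the TCP to a pose.
- move_l(position, attitude=None, speed=150): straight line of the TCP; attitude=None keeps the orientation; speed is the mean speed in mm/s.
- move_j(angles): joint-space move.
- grip(opening, squeeze=None): finger opening in mm; squeeze is the grip in N (None keeps the last); returns when the fingers have stopped.
- wait(seconds).
- solve_ik(position, orientation): joint angles nearest the present ones, or None.
- get_obs(): the state.
- get_image(name): name is "scene" or "top" or "wrist"; returns the picture (384x512x3 uint8, red, green, blue); there is no depth.
- get_calibration(name): a dict with "fx", "fy", "cx", "cy" (pixels), "R" (3x3) and "t" (3): a world point X has camera coordinates R X + t; the wrist camera has in their place "mount" (4x4, takes a point from camera to tool coordinates, whose origin is the TCP and whose axes are the flange's). Camera axes: x right, y down, z forward; pixel columns grow to the right and rows downward; lengths in mm; the calibration is good to about 2 mm. A picture is of the moment at which its call begins: read the wrist's pose just before it. get_calibration takes no time and is no camera call.
A pose or a line that the arm cannot do raises Unreachable and nothing moves.
- sign_off(): hands the job in; it is judged then, once.
Trained networks look in the newest picture that a camera, given by its name, has taken for a name from the list of things; names that differ only in an ending like _2 or _b are one class to them, and where a whole thing is asked for, a point or a joint stands for the part that bears it (a point fixed in the world has none). Each returns a list of dicts, best first, with "score" (0 to 1); they miss things now and then, are a little off and sometimes report something else, mostly with a low value. They report only what shows in the picture. A call takes as long as a camera call. They do not tell look-alikes from the thing itself.
- spot_in(name, camera): "extent" ([centre column, centre row, width, height] in pixels, round what is visible of it).
- regions_of(name, camera): "region" (384x512 bool, what is visible of it) and "extent" ([centre column, centre row, width, height] in pixels, round what is visible of it).
The state is a dict: "t": time; "joint_pos": joint angles; "qvel": joint speeds; "effort": joint torques, N m; "tcp_pos": TCP position; "ee_rot": TCP orientation; "wrist_force": force on the tool from outside, world axes, zero at the start; "moment": the same for the moment, N m; "grip_width": finger opening in mm; "grip_force": force on a finger pad.
Only numpy, scipy, OpenCV 4.12 (cv2) and the standard library are available. Lean on these libraries where they do the work, as an engineer would, in place of code of your own. Each camera call takes 0.05 s, during which the arm holds its last target. There are 200 camera calls.

## Working session

There is one attempt and no reset: what is moved stays moved. The work goes in short steps, each a Python script; the robot and the scene stay as the last script left them, time stands still between calls to the robot, and variables do not carry over. Pictures are saved under pics/ and viewed, at most 10 in all, crops included, and the job is handed in when it is done.

```bash
ls; mkdir -p pics
python3 - <<'E'
from station import *
import cv2,numpy as np
ims=[]
for c in("scene","top"):
    im=get_image(c);ims.append(im)
    k=get_calibration(c);print(c,k)
    for n in("flask","reader","ring","pot","meter","vial","flask_bulb","flask_neck"):
        print(n,[(round(d["score"],2),np.round(d["extent"]).tolist()) for d in spot_in(n,c)][:4])
    cv2.imwrite(f"pics/{c}0.png",cv2.cvtColor(im,cv2.COLOR_RGB2BGR))
o=get_obs();print({k:np.round(v,2).tolist() for k,v in o.items()})
print(get_calibration("wrist"));
try: print(grasp_offset)
except Exception as e: print(e)
E
```

```text
pics
scene {'fx': 472.91295745735715, 'fy': 472.91295745735715, 'cx': 250.9435790220817, 'cy': 192.78965970590016, 'R': array([[ 0.84532096,  0.53424179,  0.0042652 ],
       [ 0.44261812, -0.69583093, -0.56560456],
       [-0.29920173,  0.48000524, -0.82466556]]), 't': array([-462.90293612, -237.86756722, 1809.18352872])}
flask [(0.85, [241.0, 224.0, 36.0, 19.0])]
reader [(0.94, [273.0, 159.0, 64.0, 50.0]), (0.81, [347.0, 175.0, 64.0, 48.0]), (0.8, [282.0, 114.0, 56.0, 42.0]), (0.56, [198.0, 175.0, 67.0, 47.0])]
ring [(0.73, [360.0, 168.0, 23.0, 21.0]), (0.71, [207.0, 172.0, 19.0, 26.0]), (0.55, [290.0, 110.0, 20.0, 19.0]), (0.51, [286.0, 156.0, 22.0, 21.0])]
pot [(0.83, [310.0, 205.0, 19.0, 26.0])]
meter [(0.65, [192.0, 307.0, 48.0, 48.0]), (0.16, [310.0, 206.0, 18.0, 23.0])]
vial [(0.71, [258.0, 278.0, 15.0, 23.0])]
flask_bulb [(0.75, [241.0, 225.0, 37.0, 15.0])]
flask_neck [(0.61, [238.0, 224.0, 37.0, 21.0])]
top {'fx': 413.0729765716379, 'fy': 413.0729765716379, 'cx': 257.8251399885156, 'cy': 203.27461329283403, 'R': array([[-0.01403434, -0.99989909, -0.00220255],
       [-0.998
[... 923 characters left out ...]
07], 'effort': [-0.0, -39.69, -30.43, -0.0, 0.0, -0.0], 'tcp_pos': [241.57, -576.47, 231.34], 'ee_rot': [180.0, 0.0, 22.74], 'wrist_force': [0.01, 0.23, 0.01], 'moment': [-0.0, 0.0, -0.01], 'grip_force': 0.0, 'grip_width': 85.35}
{'fx': 279.3209796143721, 'fy': 279.3209796143721, 'cx': 252.5851015432238, 'cy': 183.2663058427439, 'mount': array([[-9.10133122e-04, -9.64745397e-01, -2.63183377e-01,
         6.64039238e+01],
       [ 9.99999584e-01, -8.92588957e-04, -1.86226259e-04,
         7.24358848e-03],
       [-5.52536498e-05, -2.63183437e-01,  9.64745809e-01,
        -1.42250701e+02],
       [ 0.00000000e+00,  0.00000000e+00,  0.00000000e+00,
         1.00000000e+00]])}
18.700000000000003
```

View pics/top0.png

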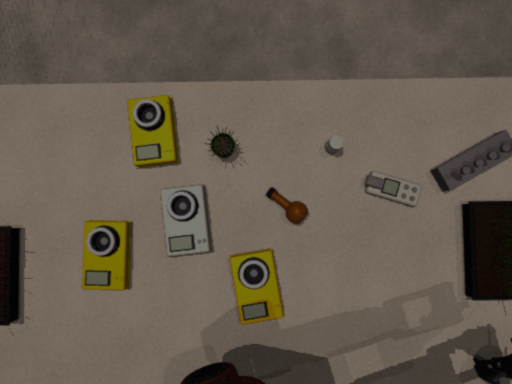

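```bash
python3 -c "
import cv2
a=cv2.imread('pics/scene0.png')[80:340,150:400];cv2.imwrite('pics/s0c.png',cv2.resize(a,None,fx=2.3,fy=2.3,interpolation=cv2.INTER_CUBIC))"
```

```text
(no output)
```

View pics/s0c.png

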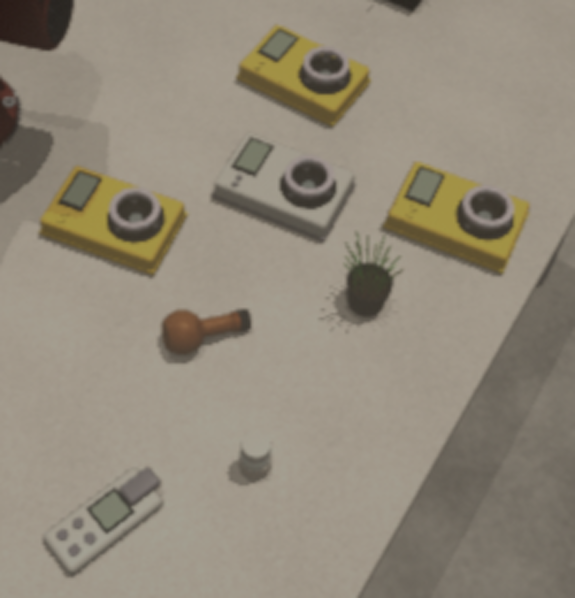

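The top picture shows these look-alikes for the reader: the white one at (186,217), and yellow ones at (152,133), (256,288) and (105,258). I choose the white one, whose ring is at about (183,205). The only flask is at (287,206), with its bulb at (297,212) and its stopper at (271,193). The pot is at (222,146), the vial at (335,146) and the meter at (393,189). The scene crop agrees.

```bash
cat > h.py <<'E'
from station import *
import numpy as np,cv2
from scipy.spatial.transform import Rotation as Ro
def cam(c,obs=None):
    k=get_calibration(c)
    K=np.array([[k["fx"],0,k["cx"]],[0,k["fy"],k["cy"]],[0,0,1]])
    if c!="wrist": return K,np.array(k["R"]),np.array(k["t"])
    o=obs or get_obs(); T=np.eye(4);T[:3,:3]=Ro.from_euler("xyz",o["ee_rot"],degrees=True).as_matrix();T[:3,3]=o["tcp_pos"]
    W=np.linalg.inv(T@np.array(k["mount"])); return K,W[:3,:3],W[:3,3]
def back(uv,z,C):
    K,R,t=C; d=R.T@np.linalg.inv(K)@np.array([uv[0],uv[1],1.]); c=-R.T@t
    return c+d*(z-c[2])/d[2]
def proj(X,C):
    K,R,t=C; p=K@(R@np.asarray(X,float)+t); return p[:2]/p[2]
def save(im,n,crop=None,f=1):
    im=cv2.cvtColor(im,cv2.COLOR_RGB2BGR)
    if crop: im=im[crop[1]:crop[3],crop[0]:crop[2]]
    cv2.imwrite(f"pics/{n}.png",cv2.resize(im,None,fx=f,fy=f,interpolation=cv2.INTER_CUBIC))
def flask_pose(mask,C):
    # fit toppled flask (bulb z=32, dip 9deg): mask moments for start, then silhouette match
    from scipy.optimize import minimize
    ds=cv2.distanceTransform(mask.astype(np.uint8),cv2.DIST_L2,5); v,u=np.unravel_index(ds.argmax(),ds.shape)
    b=back((u,v),32,C); m=np.argwhere(mask).mean(0)[::-1]; e=back(m,29,C)-b
    prof=[(0,20),(4,25),(10,28.2),(18,31.2),(25,32),(32,31.2),(40,28.2),(46,24),(52,15),(54,13),(103,13),(104,15.5),(109,16),(125,16)]
    def sil(p):
        x,y,a=p; d=np.array([np.cos(a)*np.cos(np.radians(9)),np.sin(a)*np.cos(np.radians(9)),-np.sin(np.radians(9))])
        n1=np.array([-np.sin(a),np.cos(a),0]); n2=np.cross(d,n1); im=np.zeros((384*4,512*4),np.uint8)
        B=np.array([x,y,32.]); th=np.linspace(0,2*np.pi,24,endpoint=False)
        rings=[np.array([proj(B+d*(s-25)+r*(np.cos(t)*n1+np.sin(t)*n2),C) for t in th]) for s,r in prof]
        for q,w in zip(rings[:-1],rings[1:]):
            h=cv2.convexHull(np.vstack([q,w]).astype(np.float32)); cv2.fillConvexPoly(im,((h[:,0]+.5)*4).astype(np.int32),1)
        return im
    big=cv2.resize(mask.astype(np.uint8),None,fx=4,fy=4,interpolation=cv2.INTER_NEAREST)
    f=lambda p:-np.logical_and(sil(p),big).sum()/np.logical_or(sil(p),big).sum()
    p0=[b[0],b[1],np.arctan2(e[1],e[0])]
    r=minimize(f,p0,method="Nelder-Mead",options=dict(initial_simplex=[p0]+[np.add(p0,q) for q in([8,0,0],[0,8,0],[0,0,.15])],xatol=.2,fatol=1e-3,maxiter=60))
    return r.x,-r.fun
E
python3 - <<'E'
from h import *
C=cam("top")
get_image("top")
m=regions_of("flask","top")[0]
p,i=flask_pose(m["region"],C);print("flask",p[:2],np.degrees(p[2]),i)
for c,uv in(("top",(183,205)),("scene",(286,156))): print("ring",back(uv,70,cam(c)))
for n,uv,z in(("pot",(222,146),50),("vial",(335,146),40),("meter",(393,189),30),("yA",(147,114),70),("yB",(98,242),70),("yC",(253,274),70)): print(n,back(uv,z,C))
b=np.array([p[0],p[1],200])
for yaw in (0,45,90,-45):
  q=solve_ik(list(b),[180,0,yaw]);print(yaw,q)
E
```

```text
flask [ 561.65493996 -156.89812261] 51.39832579161364 0.9320523531049847
ring [584.25036982 151.18890854  70.        ]
ring [590.15709996 161.38478492  70.        ]
pot [747.29297168  45.74002235  50.        ]
vial [ 744.59344869 -269.24339798   40.        ]
meter [ 622.58919067 -431.01422884   30.        ]
yA [834.66050378 248.18893107  70.        ]
yB [487.62527599 381.06674568  70.        ]
yC [396.16075313 -35.74295826  70.        ]
0 [-2.25018728e+01  9.01541902e+00  9.98898640e+01 -2.54444375e-14
  7.10947170e+01  6.74981272e+01]
45 [-2.25018728e+01  9.01541902e+00  9.98898640e+01 -2.54444375e-14
  7.10947170e+01  2.24981272e+01]
90 [-22.50187283   9.01541902  99.88986395   0.          71.09471702
 -22.50187283]
-45 [-2.25018728e+01  9.01541902e+00  9.98898640e+01 -2.54444375e-14
  7.10947170e+01  1.12498127e+02]
```

```bash
cat >> h.py <<'E'
def pose(P,a,head,al,s):
    """TCP pose gripping axis point P; a = flask axis; tool z = cos(al)*lateral - sin(al)*a, lateral at head (upright) ; for a lying: lateral=-n"""
    if abs(a[2])>.7: lat=np.array([np.cos(head),np.sin(head),0]); lat-=a*(lat@a); lat/=np.linalg.norm(lat)
    else: lat=-(np.array([0,0,1.])-a*a[2]); lat/=np.linalg.norm(lat)
    z=np.cos(al)*lat-np.sin(al)*a; y=s*np.cross(lat,a); x=np.cross(y,z)
    return np.asarray(P)+z*grasp_offset, Ro.from_matrix(np.c_[x,y,z]).as_euler("xyz",degrees=True)
def axis(head,dip=9):
    h,d=np.radians(head),np.radians(dip); return np.array([np.cos(h)*np.cos(d),np.sin(h)*np.cos(d),-np.sin(d)])
E
python3 - <<'E'
from h import *
a=axis(51.4); N=np.array([561.7,-156.9,32])+a*52
up=np.array([0,0,1.]); S=np.array([586,155,62.5+77])
for al in (10,20,30,40):
  for s in(1,-1):
    p,o=pose(N,a,0,np.radians(al),s); q=solve_ik(list(p),list(o))
    q2=solve_ik(list(p+[0,0,80]),list(o))
    print(al,s,"G",None if q is None else np.round(q).tolist(), q2 is not None)
    for h in (0,20,40,60,80,100):
      p,o=pose(S,up,np.radians(h),np.radians(al),s); q=solve_ik(list(p),list(o)); q2=solve_ik(list(p+[0,0,60]),list(o)); q3=solve_ik(list(p-[0,0,20]),list(o))
      if q is not None: print("   ",h,np.round(q).tolist(),q2 is not None,q3 is not None)
E
```

```text
10 1 G [-10.0, 32.0, 95.0, -19.0, 64.0, 38.0] True
    0 [15.0, 20.0, 135.0, 198.0, 56.0, -98.0] True True
    20 [-2.0, 19.0, 137.0, 154.0, 58.0, -80.0] True True
    40 [-15.0, 22.0, 131.0, 118.0, 66.0, -66.0] True True
    60 [-20.0, 28.0, 121.0, 93.0, 76.0, -58.0] True True
    80 [-20.0, 34.0, 108.0, 76.0, 88.0, -53.0] True True
    100 [-17.0, 42.0, 95.0, 63.0, 101.0, -51.0] True True
10 -1 G [-10.0, 32.0, 95.0, -19.0, 64.0, -142.0] True
    0 [15.0, 20.0, 135.0, 198.0, 56.0, 82.0] True True
    20 [-2.0, 19.0, 137.0, 154.0, 58.0, 100.0] True True
    40 [-15.0, 22.0, 131.0, 118.0, 66.0, 114.0] True True
    60 [-20.0, 28.0, 121.0, 93.0, 76.0, 122.0] True True
    80 [-20.0, 34.0, 108.0, 76.0, 88.0, 127.0] True True
    100 [-17.0, 42.0, 95.0, 63.0, 101.0, 129.0] True True
20 1 G [-7.0, 36.0, 91.0, -26.0, 71.0, 44.0] True
    0 [15.0, 12.0, 135.0, 202.0, 39.0, -103.0] True True
    20 [-1.0, 11.0, 137.0, 149.0, 41.0, -73.0] True True
    40 [-13.0, 15.0, 132.0, 110.0, 53.0, -56.0] True True
    60 [-19.0, 21.0, 122.0, 86.0, 67.0, -50.0] True True
    80 [-19.0, 29.0, 109.0, 70.
[... 1053 characters left out ...]
 97.0, 43.0, 139.0] False True
    60 [-16.0, 16.0, 121.0, 77.0, 59.0, 140.0] False True
    80 [-17.0, 24.0, 110.0, 63.0, 74.0, 139.0] True True
    100 [-14.0, 31.0, 98.0, 52.0, 88.0, 135.0] True True
40 1 G [-1.0, 46.0, 82.0, -37.0, 87.0, 51.0] True
    20 [2.0, 2.0, 131.0, 96.0, 14.0, -18.0] True True
    40 [-8.0, 6.0, 127.0, 78.0, 35.0, -20.0] True True
    60 [-13.0, 12.0, 119.0, 66.0, 53.0, -27.0] True True
    80 [-14.0, 20.0, 109.0, 55.0, 68.0, -34.0] True True
    100 [-12.0, 27.0, 99.0, 46.0, 82.0, -41.0] True True
40 -1 G [-1.0, 46.0, 82.0, -37.0, 87.0, -129.0] True
    80 [-14.0, 20.0, 109.0, 55.0, 68.0, 146.0] False True
    100 [-12.0, 27.0, 99.0, 46.0, 82.0, 139.0] True True
```

Run:
```python
from h import *
a=axis(51.4); N=np.array([561.7,-156.9,32])+a*52
goto([590,155,260],[180,0,0]); o=get_obs();C=cam("wrist",o)
im=get_image("wrist"); save(im,"ringw"); np.savez("ringw.npz",K=C[0],R=C[1],t=C[2])
for d in regions_of("ring","wrist"): print(d["score"],d["extent"],back(d["extent"][:2],70,C))
for d in spot_in("reader","wrist"): print(d["score"],d["extent"])
p,r=pose(N+[0,0,0],a,0,np.radians(25),1); z=Ro.from_euler("xyz",r,degrees=True).as_matrix()[:,2]
goto(list(p-z*110+[0,0,20]),list(r)); o=get_obs();C=cam("wrist",o)
im=get_image("wrist"); save(im,"flaskw")
for d in regions_of("flask","wrist")[:1]:
    x,i=flask_pose(d["region"],C); print(d["score"],d["extent"],x[:2],np.degrees(x[2]),i)
print(get_obs()["t"])
```

```text
0.67 [84.6, 240.7, 62.6, 54.3] [488.7205745  373.68117471  70.        ]
0.64 [248.1, 168.2, 62.3, 60.1] [584.99244435 159.5956595   70.        ]
0.91 [250.3, 188.3, 101.7, 141.4]
0.82 [97.6, 234.0, 103.2, 101.6]
0.7 [376.0, 295.9, 88.0, 122.1]
0.61 [180.9, 39.4, 115.0, 74.6]
0.93 [254.4, 179.9, 56.8, 122.7] [ 561.00922864 -158.62942776] 51.042520895027856 0.9736737759086813
5.15
```

View pics/ringw.png

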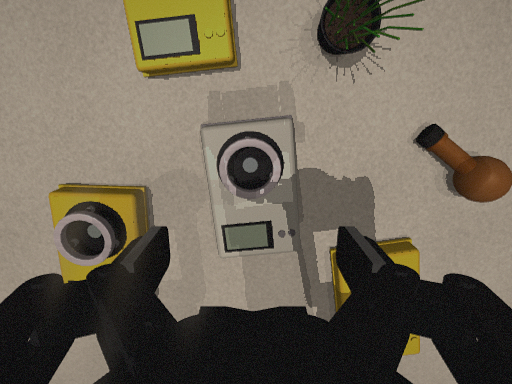

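View pics/flaskw.png

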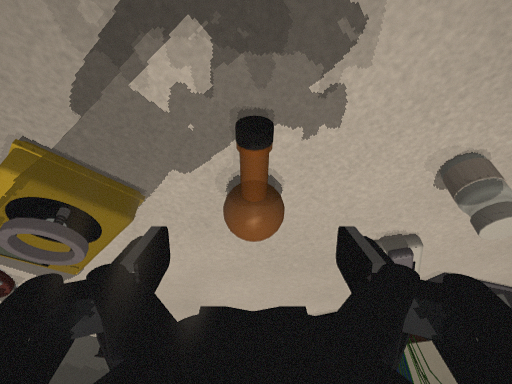

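The white reader sits in the middle, with its ring at about (250,166). The yellow ones are at (90,235), (180,39) and (376,296). The second picture shows the amber flask between the open fingers, with its bulb at (254,212) and its stopper at (254,131). Next I check the ring centre in a close crop.

Run:
```python
from h import *
im=cv2.imread("pics/ringw.png");f=np.load("ringw.npz");C=(f["K"],f["R"],f["t"])
c=cv2.resize(im[115:265,190:310],None,fx=4,fy=4,interpolation=cv2.INTER_CUBIC)
th=np.linspace(0,2*np.pi,100,endpoint=False)
g=cv2.GaussianBlur(cv2.cvtColor(im,cv2.COLOR_BGR2GRAY).astype(np.float32),(0,0),1)
def circ(x,y,r,z): return np.array([proj([x+r*np.cos(t),y+r*np.sin(t),z],C) for t in th]).astype(np.float32)
samp=lambda q:cv2.remap(g,q[:,0].copy(),q[:,1].copy(),cv2.INTER_LINEAR).ravel()
best=[]
for x in np.arange(572,602,1.):
  for y in np.arange(142,172,1.):
    # upper rim: inner bore edge (bright rim->dark bore), absolute contrast at 56 dia
    e=samp(circ(x,y,30.5,72))-samp(circ(x,y,25.5,72)); best.append((np.clip(e,-10,40).mean(),x,y))
best.sort(reverse=True);print(best[:6])
_,x,y=best[0]
for r,col in((28,(0,255,0)),(38,(0,0,255))):
    cv2.polylines(c,[((circ(x,y,r,72)-[190,115]+.5)*4).astype(np.int32)],True,col,1)
cv2.imwrite("pics/ringc.png",c)
```

```text
[(np.float32(40.0), np.float64(587.0), np.float64(159.0)), (np.float32(40.0), np.float64(587.0), np.float64(158.0)), (np.float32(40.0), np.float64(587.0), np.float64(157.0)), (np.float32(40.0), np.float64(586.0), np.float64(160.0)), (np.float32(40.0), np.float64(586.0), np.float64(159.0)), (np.float32(40.0), np.float64(586.0), np.float64(158.0))]
```

View pics/ringc.png

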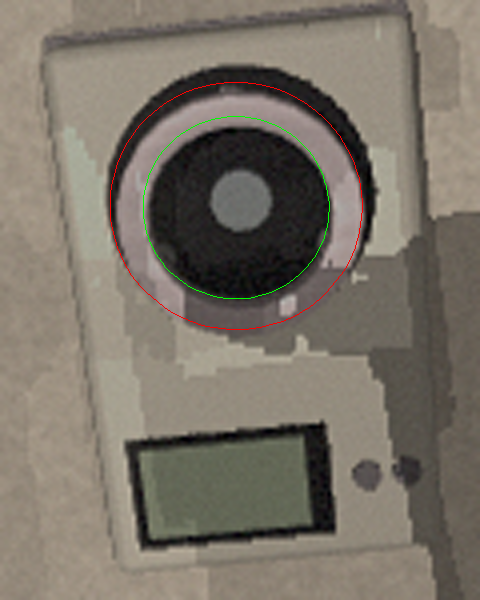

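The fitted circles lie on the white reader's ring to within a pixel, so the ring is at about (585.7, 157.8). Next: grasp, lift and check.

Run:
```python
from h import *
a=axis(51.1); N=np.array([561.0,-158.6,32])+a*52
p,r=pose(N,a,0,np.radians(25),1); z=Ro.from_euler("xyz",r,degrees=True).as_matrix()[:,2]
p=p-z*2
grip(60,80)
move_l(list(p-z*50),list(r)); move_l(list(p),speed=80)
print(get_obs()["wrist_force"],get_obs()["tcp_pos"])
grip(0,80); o=get_obs();print(o["grip_width"],o["grip_force"],o["wrist_force"])
move_l(list(p+[0,0,130]),speed=150)
# upright beside, facing the ring heading
up=np.array([0,0,1.]); G=np.array([585.7,157.8,62.5+77])
P,R=pose(G+[0,0,60],up,np.radians(80),np.radians(25),1)
print(solve_ik(list(P),list(R)))
Q,S=pose([600,-60,250],up,np.radians(65),np.radians(25),1); z2=Ro.from_euler("xyz",S,degrees=True).as_matrix()[:,2]
goto(list(Q-z2*2),list(S))
im=get_image("scene"); save(im,"held",(190,100,350,240),4)
d=regions_of("flask","scene")
if d: print(d[0]["score"],d[0]["extent"])
o=get_obs();print(o["t"],o["grip_width"],o["wrist_force"],o["moment"],o["tcp_pos"])
```

```text
[ 0.29902089  0.41783333 -0.23633369] [ 587.52989889 -126.0150308    10.03811896]
24.12259120397041 78.30258965492249 [0.86876175 1.64850077 1.903133  ]
[-17.51964768  19.73219842 109.73988754  65.91559715  79.79887487
 -38.95975691]
0.74 [259.2, 171.4, 14.7, 36.1]
9.8917 23.629208034545737 [ 0.90405417  0.07902352 -0.56650869] [-0.57617553  0.26059625 -0.01741336] [606.2164364  -45.49682934 242.33818821]
```

View pics/held.png

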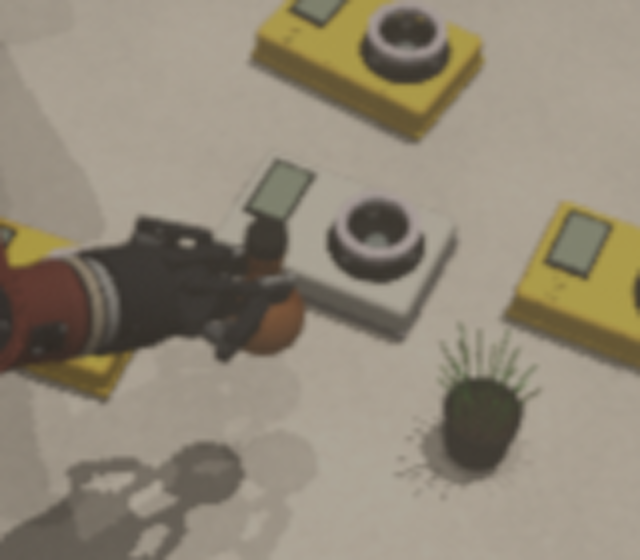

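The flask is held upright, with its bulb at about (256.5,178) and its stopper at (256.5,160) in the scene picture. I measure the lean against the predicted silhouette.

```bash
cat >> h.py <<'E'
PR=[(0,20),(4,25),(10,28.2),(18,31.2),(25,32),(32,31.2),(40,28.2),(46,24),(52,15),(54,13),(103,13),(104,15.5),(109,16),(125,16)]
def sil(B,d,C,w=4):
    d=d/np.linalg.norm(d); n1=np.cross(d,[.3,1,.2]);n1/=np.linalg.norm(n1);n2=np.cross(d,n1); im=np.zeros((384*w,512*w),np.uint8)
    th=np.linspace(0,2*np.pi,24,endpoint=False)
    rg=[np.array([proj(B+d*(s-25)+r*(np.cos(t)*n1+np.sin(t)*n2),C) for t in th]) for s,r in PR]
    for q,v in zip(rg[:-1],rg[1:]):
        h=cv2.convexHull(np.vstack([q,v]).astype(np.float32)); cv2.fillConvexPoly(im,((h[:,0]+.5)*w).astype(np.int32),1)
    return im
E
python3 - <<'E'
from h import *
o=get_obs(); R=Ro.from_euler("xyz",o["ee_rot"],degrees=True).as_matrix()
G=np.array(o["tcp_pos"])-R[:,2]*(grasp_offset-2)   # nominal neck point
print("G",G)
amber=lambda im:(lambda f:(f[...,0]>1.5*f[...,2])&(f[...,0]>1.25*f[...,1])&(f[...,0]>35))(im.astype(float)+1)
for c in("scene","top","wrist"):
    C=cam(c); im=get_image(c); d=regions_of("flask",c)
    if not d: print(c,"none"); continue
    d=max(d,key=lambda e:e["score"]-np.hypot(*(np.array(e["extent"][:2])-proj(G,C)))/200)
    m=d["region"]; print(c,round(d["score"],2),d["extent"])
    big=cv2.resize(m.astype(np.uint8),None,fx=4,fy=4,interpolation=cv2.INTER_NEAREST)
    for t in range(-20,21,4):   # lean about closing axis (tool y)
        a=Ro.from_rotvec(np.radians(t)*R[:,1]).apply([0,0,1.]); s=sil(G-52*a,a,C)
        print(t,round(float((s&big).sum()/(s|big).sum()),3),end="; ")
    print("pred bulb",proj(G-[0,0,52],C),"stopper",proj(G+[0,0,48],C))
    save(im,"h_"+c)
E
```

```text
G [599.85366312 -59.22395667 249.40721157]
scene 0.77 [260.2, 172.6, 11.7, 33.3]
-20 0.316; -16 0.36; -12 0.413; -8 0.47; -4 0.531; 0 0.56; 4 0.539; 8 0.498; 12 0.45; 16 0.404; 20 0.357; pred bulb [255.33841765 178.71683791] stopper [255.75444051 158.13545142]
top 0.94 [263.2, 196.2, 26.8, 25.7]
-20 0.446; -16 0.47; -12 0.489; -8 0.509; -4 0.572; 0 0.658; 4 0.64; 8 0.582; 12 0.554; 16 0.542; 20 0.522; pred bulb [260.90239422 195.09101639] stopper [261.14525938 192.0827641 ]
wrist 0.71 [253.7, 229.2, 77.7, 162.1]
-20 0.48; -16 0.495; -12 0.518; -8 0.549; -4 0.581; 0 0.61; 4 0.624; 8 0.623; 12 0.616; 16 0.605; 20 0.591; pred bulb [252.24455184 297.41393763] stopper [252.00331913 168.68580358]
```

Run:
```python
from h import *
up=np.array([0,0,1.]); G=np.array([585.7,157.8,62.5+77])
P,R=pose(G,up,np.radians(80),np.radians(25),1); z=Ro.from_euler("xyz",R,degrees=True).as_matrix()[:,2]; P=P-z*2
goto(list(P+[0,0,60]),list(R)); move_l(list(P+[0,0,16]),speed=80)
ims=[]
for c,w in(("scene",(245,110,325,200)),("top",(140,160,230,250)),("wrist",(160,120,340,384))):
    im=cv2.cvtColor(get_image(c),cv2.COLOR_RGB2BGR);C=cam(c)
    x=im[w[1]:w[3],w[0]:w[2]]; f=520/x.shape[0]
    x=cv2.resize(x,None,fx=f,fy=f,interpolation=cv2.INTER_CUBIC); x=cv2.resize(x,(int(x.shape[1]*.6),520)) if x.shape[1]>480 else x
    s=sil(G+[0,0,16-52],up,C); cn=cv2.findContours(s,cv2.RETR_EXTERNAL,cv2.CHAIN_APPROX_NONE)[0]
    fx=x.shape[1]/(w[2]-w[0]);fy=520/(w[3]-w[1])
    q=((cn[0][:,0]/4.-[w[0],w[1]])*[fx,fy]).astype(np.int32); cv2.polylines(x,[q],True,(0,255,0),1); ims.append(cv2.resize(x,(265,520)) if x.shape[1]>300 and c=="x" else x)
o=np.hstack(ims); print(o.shape); f=min(800/o.shape[1],1); cv2.imwrite("pics/over.png",cv2.resize(o,None,fx=f,fy=f))
o=get_obs();print(o["t"],o["wrist_force"],o["tcp_pos"],o["ee_rot"])
```

```text
(520, 1129, 3)
11.9417 [-0.0100521   0.55876615 -2.5094803 ] [588.74360525 172.68729436 149.04174495] [179.83699674 -65.00507465  80.15312423]
```

View pics/over.png

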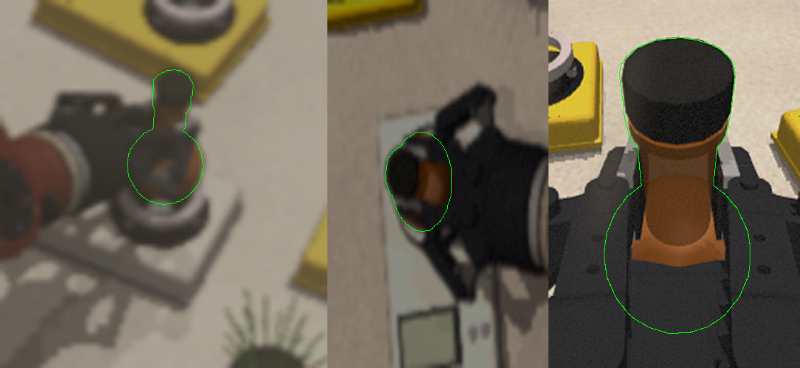

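The overlay matches the held flask in all three views: it is upright over the white reader's ring. Now lower it and push, watching the force.

Run:
```python
from h import *
o=get_obs();p0=np.array(o["tcp_pos"]);f0=np.array(o["wrist_force"]); c=p0.copy()
zseat=p0[2]-16
for i in range(24):
    c[2]-=2; move_l(list(c),speed=40); wait(.1)
    o=get_obs(); df=np.array(o["wrist_force"])-f0
    print(round(c[2]-zseat,1),round(o["tcp_pos"][2]-zseat,1),np.round(df,1),np.round(o["moment"],2),round(o["grip_width"],1))
    if df[2]>18 or np.linalg.norm(df)>25: break
print(o["t"])
```

```text
14.0 14.1 [ 0.2 -0.1  0.7] [-0.68  0.12  0.05] 23.6
12.0 11.9 [ 0.  -2.1  1.1] [-0.63  0.13 -0.04] 23.7
10.0 9.9 [-0.2 -0.7  0.5] [-0.62  0.12 -0.02] 24.0
8.0 8.0 [ 0.5 -1.3  0.6] [-0.67  0.14  0.03] 24.1
6.0 6.0 [ 0.1 -0.9  1.3] [-0.67  0.16  0.  ] 23.5
4.0 4.0 [-0.  -0.6  0.6] [-0.65  0.06 -0.04] 23.8
2.0 1.9 [-0.3 -0.   0.8] [-0.61  0.12  0.05] 23.9
0.0 0.5 [-2.  -0.5  5.4] [-0.25  0.21  0.31] 24.1
-2.0 -1.8 [-2.9 -1.4  5.3] [-0.05  0.22  0.35] 23.9
-4.0 -3.8 [-3.3 -2.3  6.9] [0.08 0.3  0.44] 23.6
-6.0 -5.7 [-3.1 -1.8  7.3] [0.21 0.33 0.42] 23.9
-8.0 -7.4 [-3.7 -0.9  8.3] [0.25 0.26 0.58] 23.8
-10.0 -9.1 [-5.  -1.6  9.9] [0.35 0.26 0.63] 23.9
-12.0 -10.8 [-5.9 -3.5 10.5] [0.47 0.34 0.59] 24.0
-14.0 -12.6 [-5.7 -3.3 10.9] [0.51 0.3  0.69] 23.4
-16.0 -14.3 [-5.5 -4.1 12.1] [0.71 0.31 0.68] 23.9
-18.0 -15.3 [-7.6 -4.3 15.6] [0.99 0.38 0.83] 23.8
-20.0 -15.4 [-8.4 -6.5 21.2] [1.53 0.5  1.17] 23.7
18.2417
```

It met the stop at 15.4–16 mm of travel, as the sharp force rise shows. Next I ease off the side load and check the tilt.

Run:
```python
from h import *
f0=np.array([0,.3,-1.8])
o=get_obs();c=np.array(o["tcp_pos"]); c[2]-=4.6
for k in range(3):
    c+= [-1,-.7,0]; move_l(list(c),speed=20); wait(.3); o=get_obs()
    print(np.round(np.array(o["wrist_force"])-f0,1),np.round(o["tcp_pos"],1),np.round(o["ee_rot"],1))
R=Ro.from_euler("xyz",o["ee_rot"],degrees=True).as_matrix(); G=np.array(o["tcp_pos"])-R[:,2]*(grasp_offset-2);print(G)
up=np.array([0,0,1.]);ims=[]
for c,w in(("scene",(245,110,325,200)),("wrist",(150,120,350,384))):
    im=cv2.cvtColor(get_image(c),cv2.COLOR_RGB2BGR);C=cam(c)
    x=im[w[1]:w[3],w[0]:w[2]]; f=560/x.shape[0]; x=cv2.resize(x,None,fx=f,fy=f,interpolation=cv2.INTER_CUBIC)
    x=np.ascontiguousarray(x[:,:400])
    for B in (G-[0,0,52],):
        cn=cv2.findContours(sil(B,up,C),cv2.RETR_EXTERNAL,cv2.CHAIN_APPROX_NONE)[0]
        cv2.polylines(x,[((cn[0][:,0]/4.-[w[0],w[1]])*f).astype(np.int32)],True,(0,255,0),1)
    ims.append(x)
cv2.imwrite("pics/press.png",np.hstack(ims)); print(np.hstack(ims).shape,o["t"])
```

```text
[-7.8 -4.7 18.4] [588.6 172.9 117.6] [179.6 -65.5  80.5]
[-4.1 -2.3 11.8] [587.  172.3 115.1] [-180.   -65.2   80.1]
[-2.8  0.2 10.5] [586.7 171.8 115.6] [179.8 -65.3  80.2]
[584.06851005 156.88706826 122.54298014]
(560, 800, 3) 19.8917
```

View pics/press.png

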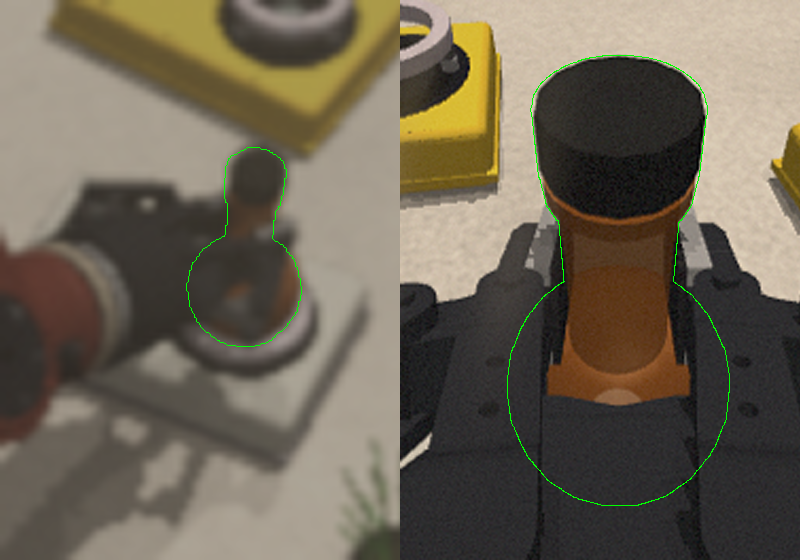

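The flask stays upright and settled deeper once centred, and the force fell to about 10 N. I push on to the hard stop again.

Run:
```python
from h import *
f0=np.array([0,.3,-1.8])
o=get_obs();c=np.array(o["tcp_pos"]); c[2]=114.6; prev=0; c[0]-=.5
for k in range(9):
    c[2]-=1; move_l(list(c),speed=20); wait(.4); o=get_obs(); f=np.array(o["wrist_force"])-f0
    print(round(c[2],1),np.round(f,1),np.round(o["tcp_pos"],1),np.round(o["ee_rot"],1),np.round(o["moment"],2),o["grip_width"])
    if f[2]>22: break
print(o["t"])
```

```text
113.6 [-3.9 -1.8 10.6] [586.9 172.1 115.7] [179.9 -65.2  80.1] [0.74 0.41 0.51] 23.685438845028543
112.6 [-4.  -1.2 11.7] [586.8 172.1 114.9] [179.9 -65.2  80.1] [0.85 0.34 0.48] 23.872581679050732
111.6 [-4.3 -2.3 14.6] [586.9 172.2 114.9] [179.8 -65.4  80.2] [1.15 0.47 0.64] 23.671818203059505
110.6 [-6.8 -2.8 18. ] [587.  172.3 114.9] [179.8 -65.5  80.3] [1.45 0.54 0.78] 23.674048996585043
109.6 [-7.6 -4.6 20.6] [587.  172.4 114.9] [179.8 -65.6  80.3] [1.84 0.59 0.89] 23.798967393021137
108.6 [-9.1 -4.6 23.1] [587.1 172.5 114.8] [179.7 -65.7  80.4] [2.1  0.6  1.06] 23.734329132970384
23.8917
```

The hard stop is at z = 114.9: height stays constant while the force rises. Now trim the side load, take a final look and hand in if it looks good.

Run:
```python
from h import *
f0=np.array([0,.3,-1.8])
o=get_obs();c=np.array([586.2-1.2,172.1-.6,109.6])
move_l(list(c),[180,-65,80],speed=20); wait(.5); o=get_obs()
print(np.round(np.array(o["wrist_force"])-f0,1),np.round(o["tcp_pos"],1),np.round(o["ee_rot"],1),o["t"])
R=Ro.from_euler("xyz",o["ee_rot"],degrees=True).as_matrix(); G=np.array(o["tcp_pos"])-R[:,2]*(grasp_offset-2);print(G)
up=np.array([0,0,1.]);ims=[]
for k,w in(("scene",(245,110,325,200)),("wrist",(150,120,350,384))):
    im=cv2.cvtColor(get_image(k),cv2.COLOR_RGB2BGR);C=cam(k)
    x=im[w[1]:w[3],w[0]:w[2]]; f=560/x.shape[0]; x=np.ascontiguousarray(cv2.resize(x,None,fx=f,fy=f,interpolation=cv2.INTER_CUBIC)[:,:400])
    cn=cv2.findContours(sil(G-[0,0,52],up,C),cv2.RETR_EXTERNAL,cv2.CHAIN_APPROX_NONE)[0]
    cv2.polylines(x,[((cn[0][:,0]/4.-[w[0],w[1]])*f).astype(np.int32)],True,(0,255,0),1); ims.append(x)
cv2.imwrite("pics/final.png",np.hstack(ims))
wait(.5);o=get_obs();print(np.round(o["tcp_pos"],2),np.round(np.array(o["wrist_force"])-f0,1),np.abs(o["qvel"]).max())
```

```text
[-4.  -1.5 19. ] [586.8 172.1 114.8] [179.6 -65.5  80.4] 24.6417
[584.11128585 157.16835615 121.74616221]
[586.78 172.12 114.85] [-5.6 -2.4 19.1] 0.1322455243653117
```

View pics/final.png

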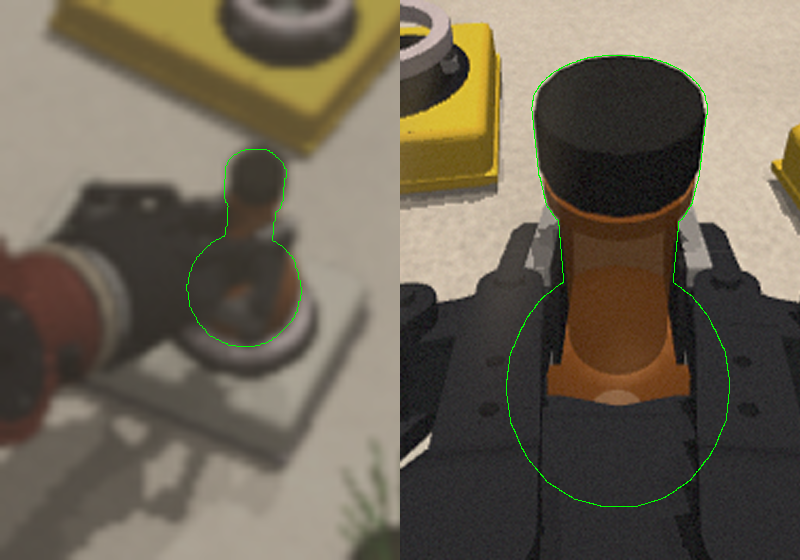

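The flask is upright (its outline matches the vertical model), its bulb is in the ring at the bottom stop, and it is held still with 19 N.

```bash
python3 -c "
from station import *
print(sign_off())"
```

```text
the job is handed in; nothing more can be done
None
```

I handed in the job with the flask upright in the white reader's ring, pressed to what the force and height readings show is the bottom stop, and held still by the neck with about 19 N. It took about 25 s of the 48 s.

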